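# Leak-test reject through the sprung flap

## Task

The valve cap with the red top, lying on the ledge of the red reject box, has failed its leak test. Push the box's self-closing flap open with one finger and, while that finger holds it open, push the red cap along the ledge and in over the sill with the other finger, so that it drops into the box; then draw back and let the flap close. Only push the cap, do not grip it or lift it, and leave the things on the ledge and on the bench where they are.

Things in the scene. Friction and masses are not known exactly. Their poses are not given: they have to be found in the camera images.
- reject_box: Red steel reject box fixed to the bench, 250 mm wide, 160 deep, with a bare-steel ledge in front; turned by up to 23 degrees. Origin on the bench under the middle of the sill; +x runs level from the ledge into the box, +y left along the sill, z up. Numbers in this frame are mm. Inside: floor at z = 6, walls at x = 0 and 156, y = +-121. Hood rises 30 degrees behind the sill to a flat top at z = 156.
- sill (a point): Middle of the sill, the inner edge of the ledge, at its top (box frame 0, 0, 100). The ledge is flat at this height from x = -102 (front edge) to x = 0 and y = -125 to 125, with side rims 8 mm high at y = +-123. Behind the sill is the mouth in the hood, y = -76 to 76, closed by the flap.
- hinge (a point): Middle of the flap's hinge axis (box frame 89, 0, 152), which runs along the box's y. The flap is a flat aluminium plate with a yellow lower edge, 98 mm from this axis to its free edge, 150 wide (y = -75 to 75), 4 thick, the axis in mid-thickness. Shut, its free edge is 4 mm behind the sill and its upper corner 5 mm above ledge level.
- flap (a joint): Flap angle, rad: 0 shut, sloping 30 degrees; grows as it is pushed down and in, to 0.9. Spring: about 1.6 N at the free edge to start, 6 N at mid-length when wide open. A fingertip opens it from above or by sliding in over its edge 6 mm or more above the ledge; a thing shoved at its edge jams. At ledge level the mouth is clear only up to the fingertip: keep it ahead of the cap's front.
- red_cap_mid (a point): Failed valve cap, loose, 0.06 to 0.13 kg: aluminium flange 38 mm in diameter, 12 thick, with a hub 24 in diameter to 24 mm overall height, red top. It lies flange down on the ledge, its middle 25 to 55 mm before the sill and within 36 mm of the mouth's middle. This point is on its axis, half-way up (12 mm above the ledge).
- stamp: Bystander on one end of the ledge: wooden inspection stamp standing upright, 24 mm in diameter, 50 high; about 100 mm to one side of the mouth's middle. Origin at the middle of its underside.
- ink_tin: Bystander on the other end of the ledge: round black ink-pad tin with a green lid disc, 40 mm in diameter, 17 high. Origin at the middle of its underside.
- green_cap_a_mid (a point): Bystander: good valve cap of the same shape with a green top, in the blue tray on the bench. Point half-way up its axis.
- green_cap_b_mid (a point): Bystander: another good cap with a green top in the blue tray. Point half-way up its axis.
- gauge: Bystander: pressure gauge lying face up on the bench, 62 mm in diameter, 28 high, brass stem to its -x. Origin at the middle of its underside.
- spray: Bystander: yellow spray bottle standing on the bench, 68 mm in diameter, 180 high. Origin at the middle of its underside.
Not all that is in view belongs to the job. What is shaped like the part that bears red_cap_mid but orange or purple is not meant.

How it is judged:
On the way, in this order (a step that is already met when the one before it is completed fails the run):
1. a finger pushes the flap open while the cap is still on the ledge, short of the sill (value of joint flap above 0.05 rad and contact force between the fingers and flap above 0.2 N and x of red_cap_mid in the frame of reject_box below -0.014 m).
2. with a finger holding the flap open, the other finger pushes the cap in over the sill (value of joint flap above 0.2 rad and contact force between the fingers and flap above 0.2 N and contact force between the fingers and red_cap above 0.03 N and x of red_cap_mid in the frame of reject_box above -0.01 m and z of red_cap_mid in the frame of reject_box above 0.085 m).
At the end, for the whole second after the job is handed in: The red cap lies at rest inside the reject box, its middle less than 50 mm above the bench, and the flap has closed again (within 0.05 rad of shut) (x of red_cap_mid in the frame of reject_box between 0 and 0.156 m and y of red_cap_mid in the frame of reject_box between -0.121 and 0.121 m and z of red_cap_mid in the frame of reject_box between 0 and 0.05 m and linear speed of red_cap below 0.03 m/s and value of joint flap below 0.05 rad); the robot touches nothing.
It fails at once if the red cap is lifted off the ledge (its middle more than 15 mm above where it lay) (z of red_cap_mid in the frame of reject_box above 0.127 m).
It fails at once if the red cap is gripped or crushed (more than 20 N from the fingers) (contact force between the fingers and red_cap above 20 N).
It fails at once if the stamp or the ink tin on the ledge is moved by more than 15 mm or knocked over (distance of any of stamp, ink_tin from where it was at the start of the episode above 0.015 m or angle between stamp's own z axis and vertical above 0.5 rad).
It fails at once if a good cap, the gauge or the spray bottle is moved by more than 15 mm (distance of any of green_cap_a_mid, green_cap_b_mid, gauge, spray from where it was at the start of the episode above 0.015 m).
It also fails if it takes over 35 s, if anything falls off the work surface, if the arm or the gripper's body presses on something with over 40 N, if the wrist force passes 120 N, or if a joint passes its speed limit or range.

## Robot

A 6-joint arm with a two-finger parallel gripper is mounted at the origin on the work surface. World frame = base frame: x ahead of the robot, y to its left, z up, the work surface at z = 0. Lengths are in m, angles in rad, forces in N, time in s.
With the tool pointing down it reaches from about 0.35 to 0.975 m from the base axis. Payload 4.9 kg.
Tool frame: the origin (TCP) lies on the front face of the gripper's body, between the roots of the fingers; the fingertips stand ctrl.finger_overhang ahead of it and the grasp point (between the pads) lies 54 mm ahead of it (ctrl.finger_overhang is the distance from the TCP to the fingertips, in m); z points along the fingers, y is the line along which they close (so a half turn about z gives the same grasp; the last joint's range is limited). The gripper opens to 85 mm and grips with 20 to 120 N. Pads are 22 mm wide; open, the fingers measure 114 mm over their backs; the gripper's body (76 mm by 85 mm) begins 54 mm behind the grasp point. The pads swing forward as they close: fully open they stand 13 mm farther back than shut.
Start: joints at [1.139, 0.053, 1.613, -0, 1.476, -0.119], TCP at [0.192, 0.595, 0.304] pointing down, gripper open.
Joint ranges: [-3.01, 3.01], [-1.01, 2.22], [0.06, 2.58], [-1.02, 4.17], [0.09, 2.62], [-3.14, 3.14]. Speed limits (rad/s): [2.57, 2.57, 3.14, 3.14, 3.14, 3.14].

## Interface

Orientations are given as a rotation vector (axis times angle).
In Python, from station import ctrl, vision gives the robot as it stands. The module is installed in compiled form; this text tells all that it offers.
- The arm moves only by the tool drive_tool, never from a script. Its argument "rows" is a list of rows, each a list of 2 entries, a list of its own where there are three numbers: the shift along the tool's x, y, z in m, then the turn about the tool's z in rad. A call has 1 to 10 rows; each row shifts and turns the commanded pose from where the row before left it, along the tool's axes as they then stand; what a row does not reach is not made up. A row lasts 1/10 s, in which the tool goes at most 50 mm and 8.59 degrees, less where a joint would pass 70% of its speed; a pose out of reach is approached as far as the arm can. A call with a gripper value outside its range is refused whole. "jaw" is the closure, from 0 (fully open) to 1 (shut), set as the call begins (left out, the last holds). The fingers move at their own pace and stop on an object; "grip_force" is the grip in N (left out, the last holds). Time passes only in rows, so rows that do not move let the fingers close. It gives the time, the measured TCP pose, the force, the opening and the grip force at its end, in the units of the state.
- ctrl.get_obs(): the state, without advancing time (a new reading comes with each control period).
- vision.get_image(name): name is "side" or "top"; returns a dict with "image" (400x640x3 uint8, blue, green, red), "vertical_fov" (degrees; the focal length in pixels is half the picture's height over the tangent of half this angle, whatever the lens; pixels are square), "cx", "cy" (the principal point, pixels), "dist_coeffs" ([k1, k2, p1, p2, k3] as OpenCV has them; the pictures are not rectified), "R" (3x3) and "t" (3): a world point X has camera coordinates R X + t. Camera axes: x right, y down, z forward; pixel columns grow to the right and rows downward; lengths in m; the calibration is good to about 2 mm. A picture is of the moment at which its call begins. There is no depth.
- ctrl.finish_job(): hands the job in; it is judged then, once.
The state is a dict: "t": time; "q": joint angles; "dq": joint speeds; "effort": joint torques, N m; "tool_pos": TCP position; "tool_rot": TCP orientation; "contact_force": force on the tool from outside, world axes, zero at the start; "wrist_torque": the same for the moment, N m; "opening": finger opening in m; "grip_force": force on a finger pad.
Only numpy, scipy, OpenCV 4.12 (cv2) and the standard library are available. Lean on these libraries where they do the work, as an engineer would, in place of code of your own. Each camera call takes 0.05 s, during which the arm holds its last target. There are 200 camera calls.

## Working session

There is one attempt and no reset: what is moved stays moved. The work goes in short steps, Python scripts to look and compute and a tool call to move; the robot and the scene stay as the last step left them, time stands still between calls to the robot, and variables do not carry over. Pictures are saved under pics/ and viewed, at most 10 in all, crops included, and the job is handed in when it is done.

Besides the shell and the picture viewer there is one more tool, called after "Call:" as name(argument=value, ...) on one line, values as JSON. drive_tool: Moves the arm, as the interface text tells. Its arguments: {"type":"object","properties":{"rows":{"type":"array","items":{"type":"array"}},"jaw":{"type":"number"},"grip_force":{"type":"number"}},"required":["rows"]}

```bash
mkdir -p pics; python3 - <<'E'
from station import ctrl,vision
import cv2,numpy as np
for n in("side","top"):
    d=vision.get_image(n); cv2.imwrite(f"pics/{n}0.png",d["image"])
    print(n,d["vertical_fov"],d["cx"],d["cy"],d["dist_coeffs"],(-np.array(d["R"]).T@d["t"]).round(3),np.round(d["R"],3).tolist())
o=ctrl.get_obs();print(o,ctrl.finger_overhang)
E
```

```text
side 54.73891514424696 321.09269963910646 195.53788867994197 [0.00687367 0.         0.         0.         0.        ] [ 0.416 -0.788  0.73 ] [[0.988, -0.157, 0.005], [-0.092, -0.605, -0.79], [0.127, 0.78, -0.612]]
top 50.41614274914805 318.25729569910396 212.30370812305023 [-0.09501533  0.          0.          0.          0.        ] [0.477 0.017 1.242] [[0.019, -1.0, -0.003], [-0.998, -0.019, -0.06], [0.06, 0.004, -0.998]]
{'t': 0.1, 'q': array([ 1.13901422e+00,  5.32891423e-02,  1.61415359e+00,  8.47330084e-06,
        1.47600865e+00, -1.19014644e-01]), 'dq': array([ 0.00042794, -0.00155169, -0.0031158 ,  0.00034733, -0.00102934,
       -0.00120341]), 'effort': array([ 1.30701974e-04, -3.94907963e+01, -3.71361208e+01, -1.19750493e-04,
        3.96990072e-03, -1.27316602e-05]), 'tool_pos': array([0.19213343, 0.59428285, 0.30278874]), 'tool_rot': array([-4.89214999e-01, -3.10274696e+00,  2.80559704e-03]), 'contact_force': array([-0.54910054,  0.83591637,  0.48168691]), 'wrist_torque': array([ 0.01999526, -0.00569498, -0.01009822]), 'grip_force': 0.0, 'opening': 0.08553184442338942} 0.0726
```

View pics/top0.png

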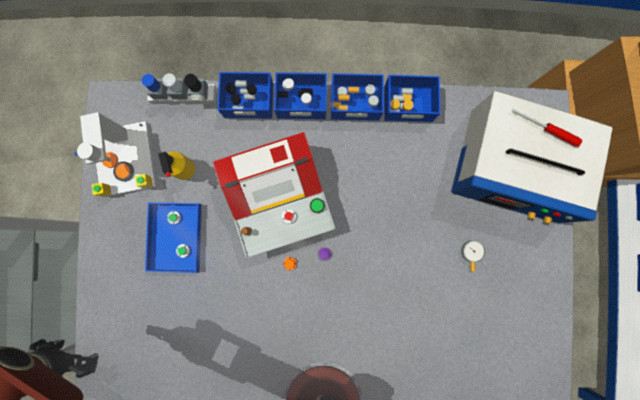

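View pics/side0.png

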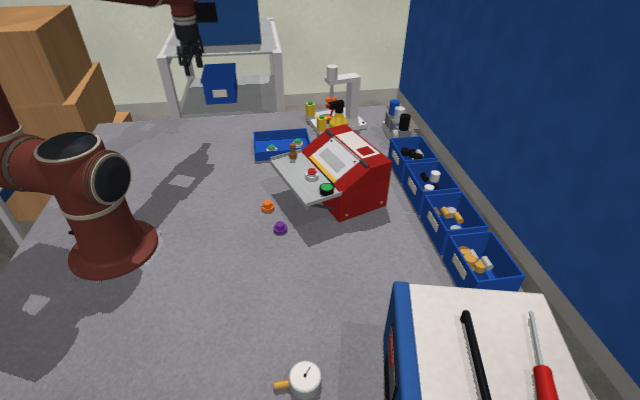

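The top view shows the red box at (275,195). Three caps are candidates: red top at (289,216) on the ledge, orange at (290,264) and purple at (325,254), both on the bench. The red one fits because it has a red top and lies on the ledge. I'll confirm it in a crop.

```bash
python3 - <<'E'
import cv2
a=cv2.imread("pics/top0.png")[126:272,208:346]
cv2.imwrite("pics/c1.png",cv2.resize(a,None,fx=4,fy=4,interpolation=cv2.INTER_CUBIC))
a=cv2.imread("pics/side0.png")[120:220,262:394]
cv2.imwrite("pics/c2.png",cv2.resize(a,None,fx=6,fy=6,interpolation=cv2.INTER_CUBIC))
E
```

```text
(no output)
```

View pics/c1.png

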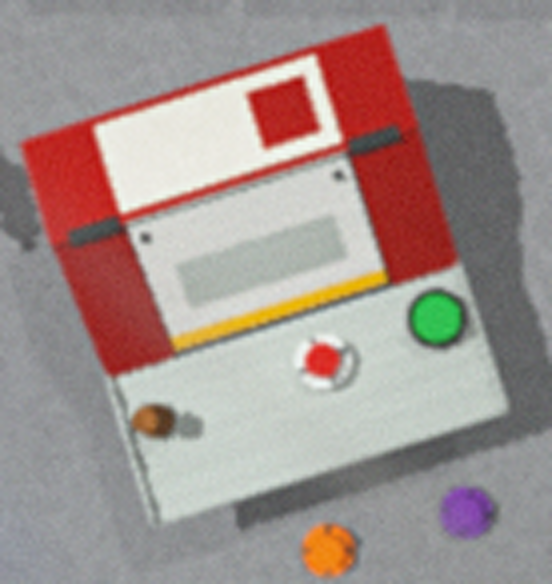

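View pics/c2.png

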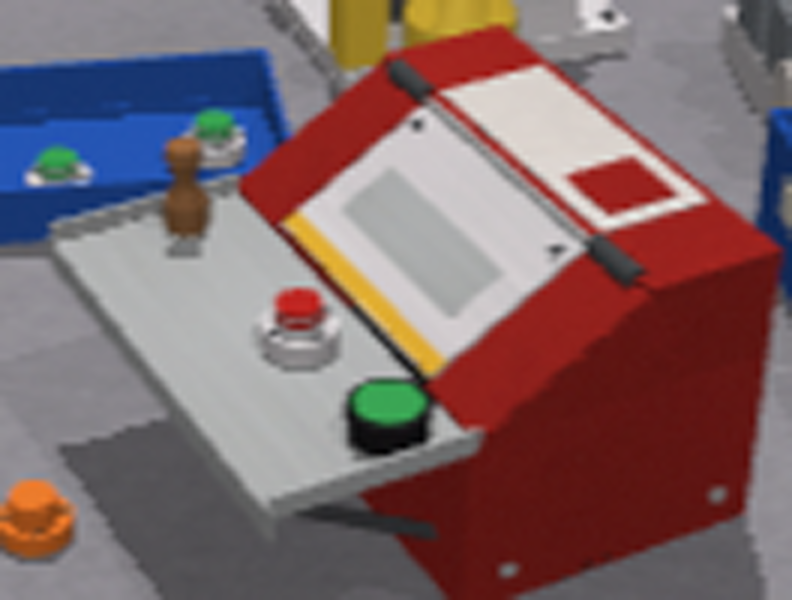

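The crops confirm the red-topped cap on the ledge, at crop (323,360) in the top view and (298,305) in the side view. The stamp is on the left, the tin on the right, and the flap's yellow edge runs (175,352)-(388,280).

```bash
cat > h.py <<'E'
import cv2,numpy as np
from station import ctrl,vision
from scipy.optimize import least_squares
class Cam:
    def __init__(s,n):
        d=vision.get_image(n); s.im=d["image"]; s.R=np.array(d["R"]); s.t=np.array(d["t"]); s.D=np.array(d["dist_coeffs"])
        f=200/np.tan(np.radians(d["vertical_fov"]/2)); s.K=np.array([[f,0,d["cx"]],[0,f,d["cy"]],[0,0,1]])
    def ray(s,uv):
        p=cv2.undistortPoints(np.array([[uv]],float),s.K,s.D)[0,0]
        return -s.R.T@s.t, s.R.T@np.array([p[0],p[1],1])
    def cast(s,uv,z):
        c,d=s.ray(uv); return c+d*(z-c[2])/d[2]
    def proj(s,X): return cv2.projectPoints(np.array(X,float).reshape(-1,3),cv2.Rodrigues(s.R)[0],s.t,s.K,s.D)[0][:,0]
def blob(im,lo,hi,box):
    x0,y0,x1,y1=box; m=cv2.inRange(cv2.cvtColor(im[y0:y1,x0:x1],cv2.COLOR_BGR2HSV),lo,hi)
    M=cv2.moments(m,True); return (M["m10"]/M["m00"]+x0,M["m01"]/M["m00"]+y0),M["m00"]
E
python3 - <<'E'
from h import *
T,S=Cam("top"),Cam("side")
B=np.array([[3,75,105],[3,-75,105],[-102,125,104],[-102,-125,104],[0,125,100],[0,-125,100],[3,75,105],[3,-75,105],[-102,125,108],[-102,-125,108]])/1e3
px=[(T,(np.array(p)+.5)/4-.5+[208,126]) for p in[(175,352),(388,280),(157,522),(508,408),(112,375),(458,265)]]+[(S,(np.array(p)+.5)/6-.5+[262,120]) for p in[(285,225),(435,378),(50,230),(268,503)]]
W=np.array([c.cast(u,b[2])[:2] for (c,u),b in zip(px,B)])
def f(p):
    c,s=np.cos(p[2]),np.sin(p[2]); return (B[:,:2]@np.array([[c,s],[-s,c]])+p[:2]-W)
r=least_squares(lambda p:f(p).ravel(),[.6,.1,.2],loss="soft_l1",f_scale=.003)
p=r.x;print("box",p,np.degrees(p[2]));print((f(p)*1e3).round(1).tolist())
for idx in(slice(0,6),slice(6,10)):
    print(least_squares(lambda p:f(p)[idx].ravel(),p).x)
c,s=np.cos(p[2]),np.sin(p[2]);R=np.array([[c,-s],[s,c]])
for C,box in((T,(278,205,302,228)),(S,(302,164,322,180))):
    a=[blob(C.im,(lo,140,90),(hi,255,255),box) for lo,hi in((0,10),(170,180))]
    n=sum(x[1] for x in a); uv=sum(np.array(x[0])*x[1] for x in a if x[1])/n
    zz=.124 if C is T else .122
    w=C.cast(uv,zz);print("cap",uv,n,w,(R.T@(w[:2]-p[:2])*1e3).round(1))
np.save("box.npy",p)
for n,(u,v),z in(("tin",(437,318),.117),("stamp",(153,420),.145)):
    w=T.cast(((u+.5)/4-.5+208,(v+.5)/4-.5+126),z);print(n,w,(R.T@(w[:2]-p[:2])*1e3).round(1))
E
```

```text
box [0.56134335 0.12895438 0.33657275] 19.28419826474402
[[0.7, -1.1], [-0.9, -0.5], [-0.7, 2.1], [1.0, -0.2], [-2.5, 1.9], [1.2, -1.8], [-0.8, -0.9], [-2.0, -1.3], [1.0, 3.5], [3.5, -0.3]]
[0.56157371 0.12883133 0.33487864]
[0.56090066 0.12879176 0.33852392]Traceback (most recent call last):
  File "<stdin>", line 14, in <module>
  File "h.py", line 16, in blob
    M=cv2.moments(m,True); return (M["m10"]/M["m00"]+x0,M["m01"]/M["m00"]+y0),M["m00"]
                                   ~~~~~~~~^~~~~~~~~
ZeroDivisionError: float division by zero
```

```bash
cat >> h.py <<'E'
p=np.load("box.npy"); c_,s_=np.cos(p[2]),np.sin(p[2]); RB=np.array([[c_,-s_],[s_,c_]])
def tobox(w): return np.r_[(RB.T@(np.array(w[:2])-p[:2])*1e3),w[2]*1e3].round(1)
def red(C,box):
    x0,y0,x1,y1=box; h=cv2.cvtColor(C.im[y0:y1,x0:x1],cv2.COLOR_BGR2HSV); h[...,0]=(h[...,0].astype(int)+90)%180
    M=cv2.moments(cv2.inRange(h,(80,140,90),(100,255,255)),True); return (M["m10"]/M["m00"]+x0,M["m01"]/M["m00"]+y0)
def tool():
    from scipy.spatial.transform import Rotation as Ro
    o=ctrl.get_obs(); R=Ro.from_rotvec(o["tool_rot"]).as_matrix(); return o,R
E
python3 - <<'E'
import numpy as np; np.save("box.npy",[0.56134335,0.12895438,0.33657275])
from h import *
T,S=Cam("top"),Cam("side")
for C,box,zz in((T,(280,207,300,226),.124),(S,(303,165,320,176),.123)):
    uv=red(C,box);print("cap",uv,tobox(C.cast(uv,zz)))
for n,(u,v),z in(("tin",(437,318),.117),("stamp",(153,420),.145)):
    print(n,tobox(T.cast(((u+.5)/4-.5+208,(v+.5)/4-.5+126),z)))
o,R=tool()
tgt=np.r_[p[:2]+RB@[-.03,-.01],o["tool_pos"][2]]
print(R.round(3).tolist(),"shift tool",R.T@(tgt-o["tool_pos"]),"turn",np.arctan2(R[1,1],R[0,1])-p[2],o["t"])
E
```

```text
cap (288.28, 215.64) [-34.9 -17.5 124. ]
cap (312.0, 170.35135135135135) [-33.  -16.1 123. ]
tin [-31.5 -97.9 117. ]
stamp [-39.   97.9 145. ]
[[-0.951, 0.308, -0.0], [0.308, 0.951, -0.001], [0.0, -0.001, -1.0]] shift tool [-4.76598397e-01 -3.55484032e-01  2.33382391e-04] turn 0.9213947584881585 0.3
```

Call:
drive_tool(rows=[[[-0.048, -0.036, 0], 0], [[-0.048, -0.036, 0], 0], [[-0.048, -0.036, 0], 0], [[-0.048, -0.036, 0], 0], [[-0.048, -0.036, 0], 0], [[-0.048, -0.036, 0], 0], [[-0.048, -0.036, 0], 0], [[-0.048, -0.036, 0], 0], [[-0.048, -0.036, 0], 0], [[-0.048, -0.036, 0], 0]], jaw=0.13)

```text
t: 1.3
tool_pos: [0.4814, 0.1842, 0.3042]
tool_rot: [0.489, 3.102, 0.001]
contact_force: [0.7, 1.0, -0.3]
opening: 0.0745
grip_force: 0.0
```

Call:
drive_tool(rows=[[[0, 0, 0], 0.14], [[0, 0, 0], 0.14], [[0, 0, 0], 0.14], [[0, 0, 0], 0.14], [[0, 0, 0], 0.14], [[0, 0, 0], 0.14], [[0, 0, 0], 0.08], [[0, 0, 0], 0]])

```text
t: 2.1
tool_pos: [0.4806, 0.1861, 0.3039]
tool_rot: [1.816, 2.564, -0.0]
contact_force: [-0.7, -0.1, -1.5]
opening: 0.0741
grip_force: 0.0
```

```bash
cat > st.py <<'E'
from h import *
o,R=tool()
b=tobox(o["tool_pos"]); print("tcp box mm",b,"yaw err",p[2]-np.arctan2(R[1,1],R[0,1]),"open",o["opening"],"F",o["contact_force"].round(2),"ovh",ctrl.finger_overhang,"t",o["t"],"zaxis",R[:,2].round(3))
tgt=np.r_[p[:2]+RB@[-.022,-.017],o["tool_pos"][2]]; print("to start",R.T@(tgt-o["tool_pos"]))
E
python3 st.py
```

```text
tcp box mm [-57.4  80.6 303.9] yaw err -0.0016403396813458038 open 0.07407408679891082 F [-0.66 -0.12 -1.49] ovh 0.0726 t 2.1 zaxis [ 0. -0. -1.]
to start [-9.76617400e-02  3.52215483e-02  1.36469957e-06]
```

Call:
drive_tool(rows=[[[-0.025, 0.009, 0], 0], [[-0.025, 0.009, 0], 0], [[-0.025, 0.009, 0], 0], [[-0.023, 0.008, 0], 0], [[0, 0, 0.025], 0], [[0, 0, 0.025], 0], [[0, 0, 0.025], 0], [[0, 0, 0], 0], [[0, 0, 0], 0]])

```text
t: 3.0
tool_pos: [0.546, 0.1053, 0.2289]
tool_rot: [-1.814, -2.564, 0.001]
contact_force: [-0.8, -0.8, 0.3]
opening: 0.0744
grip_force: 0.0
```

```bash
python3 st.py; python3 - <<'E'
from h import *
S=Cam("side");a=S.im[90:220,252:412]
# overlay predicted finger tip heights at TCP: marks at overhang 60 and 72.6 mm for both finger inner faces
o,R=tool();t=o["tool_pos"]
b=cv2.resize(a,None,fx=4.5,fy=4.5,interpolation=cv2.INTER_CUBIC)
for sg in(-1,1):
  for d,col in((.0596,(0,255,255)),(.0726,(255,0,255))):
    for xx in(-.011,.011):
      u=S.proj(t+R@[xx,sg*.037,d])[0]; cv2.circle(b,tuple(int(v) for v in ((u-[252,90]+.5)*4.5-.5)),3,col,-1)
cv2.imwrite("pics/s1.png",b)
E
```

```text
tcp box mm [-22.3 -17.3 228.9] yaw err -0.002464417626884041 open 0.07444688994054988 F [-0.83 -0.78  0.34] ovh 0.0726 t 3.0 zaxis [-0.001 -0.    -1.   ]
to start [ 2.77251132e-04  2.80724854e-04 -1.53337873e-07]
```

View pics/s1.png

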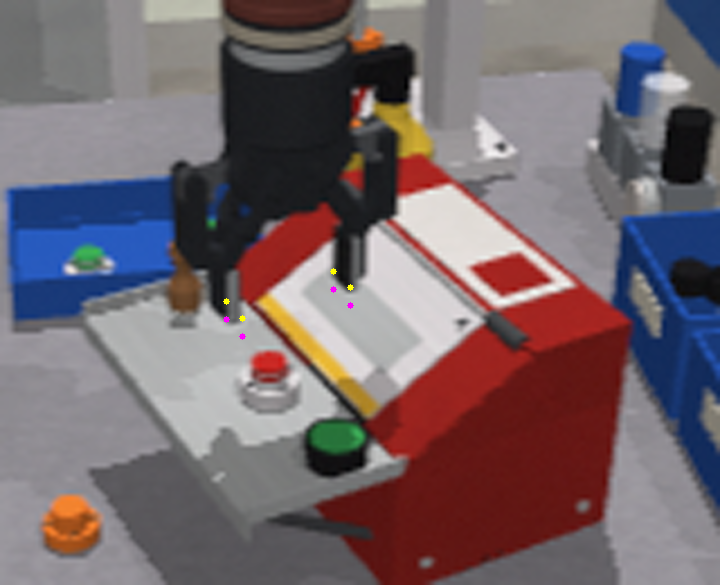

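The side view shows the fingertips at about the yellow marks (335–350,280 and 226–242,310), so they stand about 60 mm ahead of the TCP at this opening. The front tip is over the flap and the rear tip is behind the red cap at (268,385). Next I lower, which opens the flap from above.

Call:
drive_tool(rows=[[[0, 0, 0.012], 0], [[0, 0, 0.012], 0], [[0, 0, 0.012], 0], [[0, 0, 0.008], 0], [[0, 0, 0.008], 0], [[0, 0, 0.006], 0], [[0, 0, 0.003], 0], [[0, 0, 0], 0]])

```text
t: 3.85
tool_pos: [0.5462, 0.1052, 0.1679]
tool_rot: [1.816, 2.563, -0.0]
contact_force: [-0.6, -0.7, 1.3]
opening: 0.0742
grip_force: 1.1
```

```bash
python3 st.py; python3 - <<'E'
from h import *
S=Cam("side");a=S.im[100:220,262:402]
b=cv2.resize(a,None,fx=5,fy=5,interpolation=cv2.INTER_CUBIC)
cv2.imwrite("pics/s2.png",b)
E
```

```text
tcp box mm [-22.1 -17.4 167.9] yaw err -0.0014198370612096833 open 0.07423771211431739 F [-0.59 -0.69  1.32] ovh 0.0726 t 3.85 zaxis [-0. -0. -1.]
to start [ 3.94087178e-04  1.30477567e-04 -6.42851231e-08]
```

View pics/s2.png

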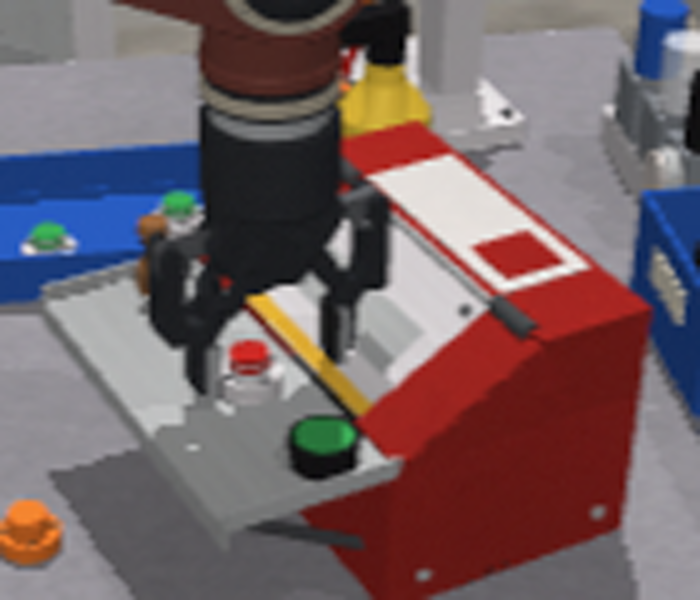

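The flap is pushed in slightly under the front tip at (335,355), and the rear tip at (200,390) is just behind the cap's flange. I push forward slowly now.

Call:
drive_tool(rows=[[[0, 0.003, 0], 0], [[0, 0.003, 0], 0], [[0, 0.003, 0], 0], [[0, 0.003, 0], 0], [[0, 0.004, 0], 0], [[0, 0.004, 0], 0], [[0, 0.004, 0], 0], [[0, 0.004, 0], 0]])

```text
t: 4.7
tool_pos: [0.5724, 0.1146, 0.1674]
tool_rot: [-1.815, -2.562, 0.002]
contact_force: [-5.3, -2.2, 0.7]
opening: 0.0744
grip_force: 2.5
```

```bash
python3 st.py; python3 - <<'E'
from h import *
S=Cam("side");a=S.im[100:220,262:402]
b=cv2.resize(a,None,fx=5,fy=5,interpolation=cv2.INTER_CUBIC)
cv2.imwrite("pics/s3.png",b)
uv=red(S,(306,164,326,178));print(uv,tobox(S.cast(uv,.123)))
E
```

```text
tcp box mm [  5.7 -17.2 167.4] yaw err -0.0014238878100495955 open 0.0743891754461999 F [-5.34 -2.18  0.68] ovh 0.0726 t 4.7 zaxis [-0.002 -0.    -1.   ]
to start [ 2.60171218e-04 -2.76749838e-02  4.68419449e-05]
(318.0, 168.25641025641025) [-13.2 -14.6 123. ]
```

View pics/s3.png

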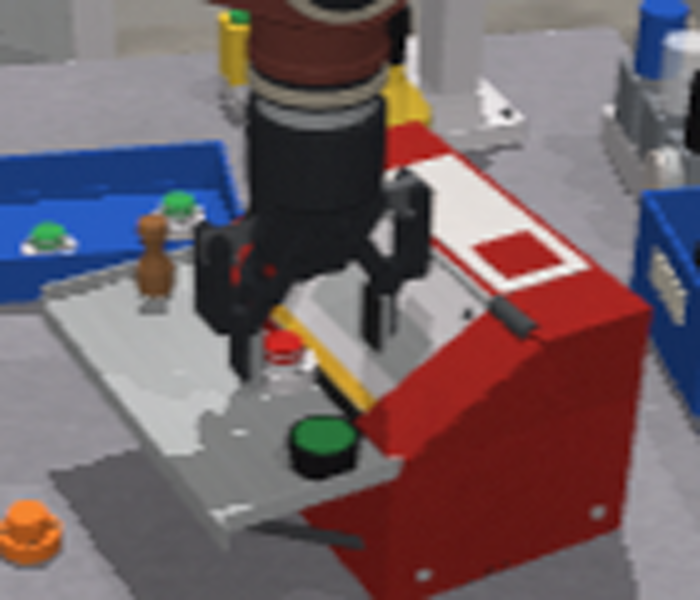

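The cap has been pushed to box x of about -13 and the flap edge has dipped below the sill. I'll keep going.

Call:
drive_tool(rows=[[[0, 0.003, 0], 0], [[0, 0.003, 0], 0], [[0, 0.003, 0], 0], [[0, 0, 0], 0]])

```text
t: 5.15
tool_pos: [0.5802, 0.1174, 0.1669]
tool_rot: [-1.815, -2.562, 0.004]
contact_force: [-6.6, -1.9, -0.5]
opening: 0.0743
grip_force: 2.7
```

```bash
python3 st.py; python3 - <<'E'
from h import *
S=Cam("side")
uv=red(S,(308,162,330,177));print(uv,tobox(S.cast(uv,.123)))
E
```

```text
tcp box mm [ 14.  -17.1 166.9] yaw err -0.0015416735702439288 open 0.0742775143363069 F [-6.6  -1.88 -0.5 ] ovh 0.0726 t 5.15 zaxis [-0.003 -0.001 -1.   ]
to start [ 0.00017597 -0.03602532  0.00012646]
(320.42857142857144, 167.45238095238096) [ -5.2 -14.2 123. ]
```

Call:
drive_tool(rows=[[[0, 0.003, 0], 0], [[0, 0.002, 0], 0], [[0, 0.002, 0], 0], [[0, 0, 0], 0], [[0, 0, 0], 0]])

```text
t: 5.7
tool_pos: [0.5839, 0.1188, 0.1667]
tool_rot: [-1.811, -2.557, 0.015]
contact_force: [-23.3, -7.2, 9.4]
opening: 0.0741
grip_force: 4.1
```

```bash
python3 st.py; python3 - <<'E'
from h import *
S=Cam("side");a=S.im[100:220,262:402]
b=cv2.resize(a,None,fx=5,fy=5,interpolation=cv2.INTER_CUBIC)
cv2.imwrite("pics/s4.png",b)
E
```

```text
tcp box mm [ 18.  -17.  166.7] yaw err -0.001350481837449291 open 0.07409397757083844 F [-23.34  -7.16   9.39] ovh 0.0726 t 5.7 zaxis [-0.012 -0.003 -1.   ]
to start [ 8.09646650e-05 -3.99886919e-02  5.12376413e-04]
```

View pics/s4.png

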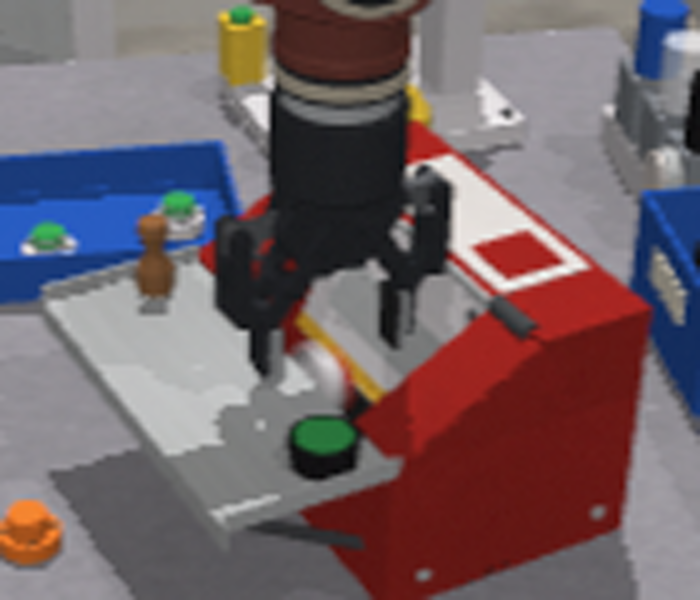

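The cap (325,370) is tipping over the sill with its top facing inward. The 23 N suggests the linkage is touching the hood, so I ease back 2 mm and wait.

Call:
drive_tool(rows=[[[0, -0.002, 0], 0], [[0, 0, 0], 0], [[0, 0, 0], 0], [[0, 0, 0], 0]])

```text
t: 6.15
tool_pos: [0.5836, 0.1187, 0.1665]
tool_rot: [-1.813, -2.559, 0.008]
contact_force: [-11.9, -4.8, 1.8]
opening: 0.0744
grip_force: 3.0
```

```bash
python3 st.py; python3 - <<'E'
from h import *
S=Cam("side");T=Cam("top");a=S.im[140:200,302:362];c=T.im[170:245,250:325]
b=np.hstack([cv2.resize(x,(390,390),interpolation=cv2.INTER_CUBIC) for x in(a,c)])
cv2.imwrite("pics/s5.png",b)
E
```

```text
tcp box mm [ 17.7 -17.  166.5] yaw err -0.0014214836403751985 open 0.07444104563706463 F [-11.9   -4.82   1.81] ovh 0.0726 t 6.15 zaxis [-0.007 -0.002 -1.   ]
to start [ 7.77795000e-05 -3.96605283e-02  2.85448078e-04]
```

View pics/s5.png

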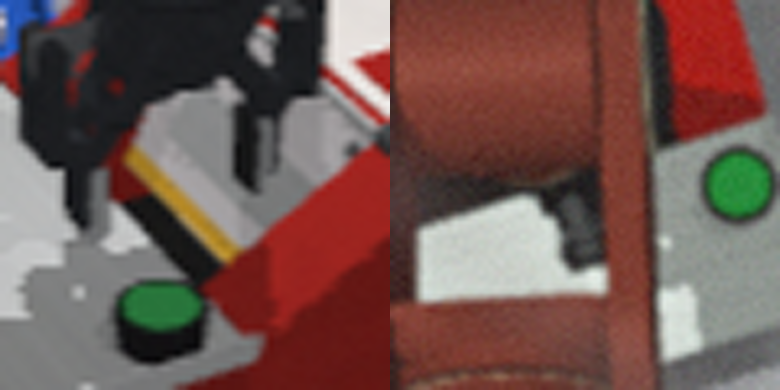

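The cap has gone from the ledge and the open mouth at (170,235) is clear, so it dropped in. I draw back and then up.

Call:
drive_tool(rows=[[[0, -0.006, 0], 0], [[0, -0.008, 0], 0], [[0, -0.008, 0], 0], [[0, 0, -0.01], 0], [[0, 0, -0.02], 0], [[0, 0, -0.03], 0], [[0, 0, -0.04], 0], [[0, 0, -0.04], 0]])

```text
t: 7.05
tool_pos: [0.565, 0.112, 0.3094]
tool_rot: [1.816, 2.563, 0.001]
contact_force: [0.7, 0.9, 0.1]
opening: 0.0742
grip_force: 0.0
```

Call:
drive_tool(rows=[[[0, -0.03, -0.02], 0], [[0, -0.04, 0], 0], [[0, -0.03, 0], 0], [[0, 0, 0], 0], [[0, 0, 0], 0], [[0, 0, 0], 0], [[0, 0, 0], 0]])

```text
t: 7.75
tool_pos: [0.4714, 0.0789, 0.328]
tool_rot: [1.816, 2.564, 0.0]
contact_force: [-0.1, -0.1, 0.0]
opening: 0.0743
grip_force: 0.0
```

```bash
python3 st.py; python3 - <<'E'
from h import *
S=Cam("side");a=S.im[100:220,262:402]
cv2.imwrite("pics/s6.png",cv2.resize(a,None,fx=5,fy=5,interpolation=cv2.INTER_CUBIC))
E
```

```text
tcp box mm [-101.4  -17.5  328. ] yaw err -0.0016526901370079727 open 0.07425159868762644 F [-0.12 -0.07  0.04] ovh 0.0726 t 7.75 zaxis [ 0.  0. -1.]
to start [3.77999004e-04 7.93923739e-02 1.18782733e-05]
```

View pics/s6.png

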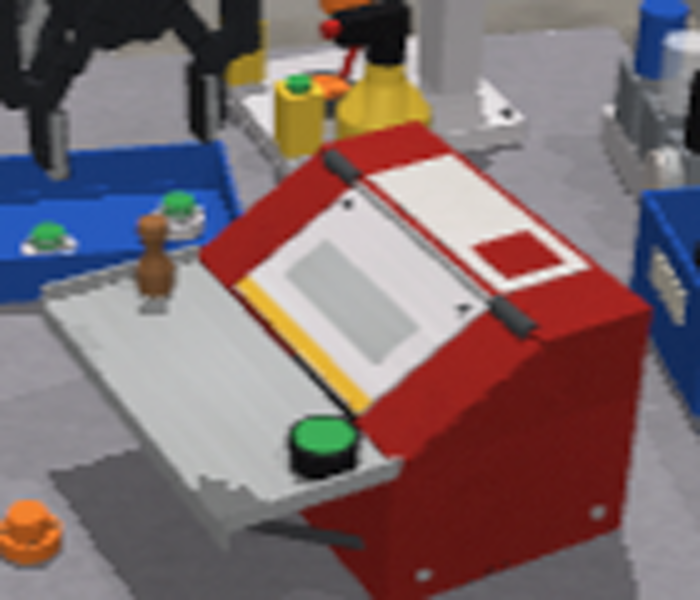

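The flap is shut (yellow edge at 240–365, 280–410), the cap is no longer on the ledge, and the stamp and tin are where they were.

```bash
python3 -c "from station import ctrl; print(ctrl.finish_job())"
```

```text
the job is handed in; nothing more can be done
None
```

I pushed the red cap over the sill and it dropped into the reject box. The flap has closed, the stamp, tin and good caps look unmoved, and the job is handed in; it returned no verdict.

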